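# Seal the specimen box: tighten its wing screws crosswise

### The arm

A 7-joint arm with a two-finger parallel gripper is mounted at the origin on the work surface. World frame = base frame: x ahead of the robot, y to its left, z up, the work surface at z = 0. Lengths are in m, angles in rad, forces in N, time in s.
With the tool pointing down it reaches from about 0.425 to 0.925 m from the base axis. Payload 6.8 kg.
Tool frame: the origin (TCP) lies on the front face of the gripper's body, between the roots of the fingers; the fingertips stand 73 mm ahead of it and the grasp point (between the pads) lies 54 mm ahead of it (env.nose_length is the distance from the TCP to the fingertips, in m); z points along the fingers, y is the line along which they close (so a half turn about z gives the same grasp; the last joint's range is limited). The gripper opens to 85 mm and grips with 20 to 120 N. Pads are 22 mm wide; open, the fingers measure 114 mm over their backs; the gripper's body (76 mm by 85 mm) begins 54 mm behind the grasp point. The pads swing forward as they close: fully open they stand 13 mm farther back than shut.
Start: joints at [-1.332, 0.477, 0.022, 1.555, -0.011, 1.109, -0.083], TCP at [0.229, 0.635, 0.304] pointing down, gripper open.
Joint ranges: [-2.96, 2.96], [-0.34, 2.1], [-1.41, 1.46], [0.24, 2.44], [-1.37, 4.51], [0.17, 1.92], [-2.96, 2.96]. Speed limits (rad/s): [2.39, 2.39, 3.14, 3.14, 3.14, 3.14, 3.14].

### API

Orientations are given as a unit quaternion [w, x, y, z].
In Python, from cell import env, kin, camera, calibration, job gives the robot as it stands. The module is installed in compiled form; this text tells all that it offers. Calls block until the motion is done:
- env.reach(position, orientation): joint-space move of the TCP to a pose.
- env.movel(position, velocity=0.15, rot=None, stop_force=None): straight line of the TCP; rot=None keeps the orientation; velocity is the mean speed in m/s. With stop_force (N) it stops when the force on the tool has changed by that much, and returns True; else False.
- env.goto_joints(angles): joint-space move.
- env.grip(opening, f_grip=None): finger opening in m; f_grip is the grip in N (None keeps the last); returns when the fingers have stopped.
- env.dwell(seconds).
- kin.inverse_kinematics(position, orientation): joint angles nearest the present ones, or None.
- env.get_state(): the state.
- camera(name): name is "scene" or "side" or "wrist"; returns (picture, depth): 480x640x3 uint8, blue, green, red; 480x640 float32, m along the optical axis (not along the pixel's ray), 0 where there is no reading.
- calibration(name): a dict with "fx", "fy", "cx", "cy" (pixels), "k1" (the pictures are not rectified: a ray, as slopes to the right and down, at radius r is drawn at 1 + k1 r^2 times it, then the intrinsics apply), "rvec" (rotation vector, rad) and "tvec" (3), from world to camera coordinates, as OpenCV has them. Camera axes: x right, y down, z forward; pixel columns grow to the right and rows downward; lengths in m; the calibration is good to about 2 mm. A picture is of the moment at which its call begins: read the wrist's pose just before it. calibration takes no time and is no camera call; for the wrist camera it gives the pose at the moment of the call.
A pose or a line that the arm cannot do raises env.PlanningError and nothing moves.
- job.job_done(): hands the job in; it is judged then, once.
The state is a dict: "time": time; "qpos": joint angles; "joint_velocities": joint speeds; "joint_torque": joint torques, N m; "tcp_pos": TCP position; "orientation": TCP orientation; "force": force on the tool from outside, world axes, zero at the start; "torque": the same for the moment, N m; "opening": finger opening in m; "gripper_force": force on a finger pad.
Only numpy, scipy, OpenCV 4.12 (cv2) and the standard library are available. Lean on these libraries where they do the work, as an engineer would, in place of code of your own. Each camera call takes 0.05 s, during which the arm holds its last target. There are 200 camera calls.

### The job

Seal the specimen box by tightening the four orange wing screws of its clear cover evenly and crosswise, always going from a corner to the diagonally opposite one: first run each of the four down until you feel the rubber gasket bite, none of them fully tight yet, then let go, take each wing again and go round crosswise once more until every screw comes up firm. Feel for it and do not force any screw past the firm point, and leave the tin on the cover and the things around the box where they stand.

Things in the scene. Friction and masses are not known exactly. Their poses are not given: they have to be found in the camera images.
- cover (a point): centre of the top face of the clear cover of the specimen box, 78 mm above the bench. The box is a fixed steel tank, 200 x 170 mm over the cover (box x by y), a red rubber gasket under the cover; wing screws at its corners, 150 mm apart along x and 120 mm along y, each on a stack of dark rings and a brass washer up to 32 mm across, 10 mm high. Axes: the box's, z up. A small tin stands on this face
- wing_a (a point): wing screw at the robot's side, left (box -x, +y) corner; diagonally opposite c. Centre of its orange wing, an upright blade 46 mm long (its x), 10 mm thick (its y), 26 mm tall; on the screw's axis, half-way up the blade, 37 mm above the cover's top face. Tightens clockwise seen from above
- nut_top_a (a point): top of the small dark nut (17 mm across, on the axis) under the wing of screw a, 11 to 12 mm above the cover's top face; sinks 0.8 mm per rad, too little to see, while the screw runs free: 0.4 to 0.8 rad from the start, different for every screw and start, against some 0.05 N m
- collar_top_a (a point): top of the dark collar (28 mm across, on the axis) under the brass washer of screw a, 4 to 5 mm above the cover; sinks 0.8 mm per rad, too little to see, once the rubber has bitten: it then resists with some 0.3 to 0.5 N m for another 0.5 to 0.7 rad, different for every screw, then comes up firm. Stays so when let go
- base_top_a (a point): top of the dark base ring (32 mm across, on the axis) of screw a, 2.5 mm above the cover's top face. Past the firm point the screw stands still up to 1 N m and then gives way, 2 N m per rad; this ring sinks 0.8 mm per rad of that. Forced 0.25 rad on, the screw is overtightened
- wing_b (a point): wing screw at the robot's side, right (box -x, -y) corner; diagonally opposite d. Centre of its orange wing, an upright blade 46 mm long (its x), 10 mm thick (its y), 26 mm tall; on the screw's axis, half-way up the blade, 37 mm above the cover's top face. Tightens clockwise seen from above
- nut_top_b (a point): top of the small dark nut (17 mm across, on the axis) under the wing of screw b, 11 to 12 mm above the cover's top face; sinks 0.8 mm per rad, too little to see, while the screw runs free: 0.4 to 0.8 rad from the start, different for every screw and start, against some 0.05 N m
- collar_top_b (a point): top of the dark collar (28 mm across, on the axis) under the brass washer of screw b, 4 to 5 mm above the cover; sinks 0.8 mm per rad, too little to see, once the rubber has bitten: it then resists with some 0.3 to 0.5 N m for another 0.5 to 0.7 rad, different for every screw, then comes up firm. Stays so when let go
- base_top_b (a point): top of the dark base ring (32 mm across, on the axis) of screw b, 2.5 mm above the cover's top face. Past the firm point the screw stands still up to 1 N m and then gives way, 2 N m per rad; this ring sinks 0.8 mm per rad of that. Forced 0.25 rad on, the screw is overtightened
- wing_c (a point): wing screw at the far side, right (box +x, -y) corner; diagonally opposite a. Centre of its orange wing, an upright blade 46 mm long (its x), 10 mm thick (its y), 26 mm tall; on the screw's axis, half-way up the blade, 37 mm above the cover's top face. Tightens clockwise seen from above
- nut_top_c (a point): top of the small dark nut (17 mm across, on the axis) under the wing of screw c, 11 to 12 mm above the cover's top face; sinks 0.8 mm per rad, too little to see, while the screw runs free: 0.4 to 0.8 rad from the start, different for every screw and start, against some 0.05 N m
- collar_top_c (a point): top of the dark collar (28 mm across, on the axis) under the brass washer of screw c, 4 to 5 mm above the cover; sinks 0.8 mm per rad, too little to see, once the rubber has bitten: it then resists with some 0.3 to 0.5 N m for another 0.5 to 0.7 rad, different for every screw, then comes up firm. Stays so when let go
- base_top_c (a point): top of the dark base ring (32 mm across, on the axis) of screw c, 2.5 mm above the cover's top face. Past the firm point the screw stands still up to 1 N m and then gives way, 2 N m per rad; this ring sinks 0.8 mm per rad of that. Forced 0.25 rad on, the screw is overtightened
- wing_d (a point): wing screw at the far side, left (box +x, +y) corner; diagonally opposite b. Centre of its orange wing, an upright blade 46 mm long (its x), 10 mm thick (its y), 26 mm tall; on the screw's axis, half-way up the blade, 37 mm above the cover's top face. Tightens clockwise seen from above
- nut_top_d (a point): top of the small dark nut (17 mm across, on the axis) under the wing of screw d, 11 to 12 mm above the cover's top face; sinks 0.8 mm per rad, too little to see, while the screw runs free: 0.4 to 0.8 rad from the start, different for every screw and start, against some 0.05 N m
- collar_top_d (a point): top of the dark collar (28 mm across, on the axis) under the brass washer of screw d, 4 to 5 mm above the cover; sinks 0.8 mm per rad, too little to see, once the rubber has bitten: it then resists with some 0.3 to 0.5 N m for another 0.5 to 0.7 rad, different for every screw, then comes up firm. Stays so when let go
- base_top_d (a point): top of the dark base ring (32 mm across, on the axis) of screw d, 2.5 mm above the cover's top face. Past the firm point the screw stands still up to 1 N m and then gives way, 2 N m per rad; this ring sinks 0.8 mm per rad of that. Forced 0.25 rad on, the screw is overtightened
- tin: small flat aluminium tin, 44 mm across, 16 mm high, standing in the middle of the cover; origin at the centre of its underside. Leave it there
- pin_box: open white pin box, 70 x 70 x 45 mm, loose on the bench beside the box; origin at the centre of its underside
- jar: amber glass jar, 60 mm across, 75 mm high, loose on the bench beside the box; origin at the centre of its underside
- driver: yellow screwdriver, 170 mm long, loose on the bench between box and robot; not needed; origin under its middle
- bottle: blue drinking bottle, 72 mm across, 233 mm high, loose on the bench, to the left; origin at the centre of its underside
- shell_jar: green glass jar with white cap, 70 mm across, 110 mm high, loose on the bench, to the right; origin at the centre of its underside

How it is judged:
On the way:
1. all four screws have been run down on to the rubber, and none is fully tight yet (z of each of nut_top_a, nut_top_b, nut_top_c, nut_top_d in the frame of cover below 0.011064 m and z of collar_top_a in the frame of cover above 0.004568 m and z of collar_top_b in the frame of cover above 0.004624 m and z of collar_top_c in the frame of cover above 0.004512 m and z of collar_top_d in the frame of cover above 0.0046 m), for 0.1 s.
At the end, for the whole second after the job is handed in: All four wing screws have come up firm (no more than 0.06 rad short of their firm point), and the tin, jars, bottle and pin box stand upright (z of collar_top_a in the frame of cover below 0.004568 m and z of collar_top_b in the frame of cover below 0.004624 m and z of collar_top_c in the frame of cover below 0.004512 m and z of collar_top_d in the frame of cover below 0.0046 m and angle between each of tin, pin_box, jar, bottle, shell_jar's own z axis and vertical below 0.1 rad); the robot touches nothing.
It fails at once if a screw is overtightened: forced more than 0.25 rad past its firm point (z of any of base_top_a, base_top_b, base_top_c, base_top_d in the frame of cover below 0.0023 m).
It fails at once if out of cross order, first round: two neighbouring screws have been turned (each by over 0.35 rad) while neither of the other two has been turned (under 0.15 rad) ((distance of each of nut_top_a, nut_top_b from where it was at the start of the episode above 0.00028 m and distance of each of nut_top_c, nut_top_d from where it was at the start of the episode below 0.00012 m) or (distance of each of nut_top_b, nut_top_c from where it was at the start of the episode above 0.00028 m and distance of each of nut_top_a, nut_top_d from where it was at the start of the episode below 0.00012 m) or (distance of each of nut_top_c, nut_top_d from where it was at the start of the episode above 0.00028 m and distance of each of nut_top_a, nut_top_b from where it was at the start of the episode below 0.00012 m) or (distance of each of nut_top_d, nut_top_a from where it was at the start of the episode above 0.00028 m and distance of each of nut_top_b, nut_top_c from where it was at the start of the episode below 0.00012 m)).
It fails at once if out of cross order, second round: two neighbouring screws are firm while neither of the other two is ((z of collar_top_a in the frame of cover below 0.004568 m and z of collar_top_b in the frame of cover below 0.004624 m and z of collar_top_c in the frame of cover above 0.004512 m and z of collar_top_d in the frame of cover above 0.0046 m) or (z of collar_top_b in the frame of cover below 0.004624 m and z of collar_top_c in the frame of cover below 0.004512 m and z of collar_top_a in the frame of cover above 0.004568 m and z of collar_top_d in the frame of cover above 0.0046 m) or (z of collar_top_c in the frame of cover below 0.004512 m and z of collar_top_d in the frame of cover below 0.0046 m and z of collar_top_a in the frame of cover above 0.004568 m and z of collar_top_b in the frame of cover above 0.004624 m) or (z of collar_top_d in the frame of cover below 0.0046 m and z of collar_top_a in the frame of cover below 0.004568 m and z of collar_top_b in the frame of cover above 0.004624 m and z of collar_top_c in the frame of cover above 0.004512 m)).
It fails at once if the tin or a thing around the box has been shifted by more than 25 mm (distance of any of tin, pin_box, jar, driver, bottle, shell_jar from where it was at the start of the episode above 0.025 m).
It also fails if it takes over 72 s, if anything falls off the work surface, if the arm or the gripper's body presses on something with over 40 N, if the wrist force passes 120 N, or if a joint passes its speed limit or range.

## Working session

There is one attempt and no reset: what is moved stays moved. The work goes in short steps, each a Python script; the robot and the scene stay as the last script left them, time stands still between calls to the robot, and variables do not carry over. Pictures are saved under pics/ and viewed, at most 10 in all, crops included, and the job is handed in when it is done.

```bash
mkdir -p pics
cat > h.py <<'E'
import numpy as np, cv2
from cell import env, kin, camera, calibration, job
def world(uv,depth,c):
    uv=np.array(uv,float).reshape(-1,2)
    d=np.array(depth,float).reshape(-1)
    x=(uv-[c['cx'],c['cy']])/[c['fx'],c['fy']]
    s=x.copy()
    for _ in range(20): s=x/(1+c['k1']*(s**2).sum(1,keepdims=True))
    P=np.c_[s*d[:,None],d]
    R=cv2.Rodrigues(np.array(c['rvec'],float))[0]
    return (P-np.array(c['tvec']).ravel())@R
E
python3 - <<'E'
from h import *
for n in ("scene","side"):
    c=calibration(n); p,d=camera(n); cv2.imwrite(f"pics/{n}0.png",p); np.savez(f"{n}0.npz",p=p,d=d)
    hsv=cv2.cvtColor(p,cv2.COLOR_BGR2HSV)
    m=cv2.inRange(hsv,(5,140,100),(20,255,255))
    k,l,s,ce=cv2.connectedComponentsWithStats(m)
    for i in range(1,k):
        if s[i,4]<40: continue
        v,u=np.nonzero((l==i)&(d>0)); W=world(np.c_[u,v],d[v,u],c)
        print(n,s[i],ce[i].round(),np.median(W,0).round(3),W.min(0).round(3),W.max(0).round(3))
print(env.get_state()); print(env.nose_length)
E
```

```text
scene [336 184  10  22 115] [341. 194.] [0.527 0.106 0.122] [ 0.446  0.093 -0.003] [0.541 0.237 0.131]
scene [286 210  20  14 185] [296. 217.] [0.467 0.001 0.117] [ 0.381 -0.006 -0.002] [0.491 0.102 0.132]
scene [376 225  13  22  92] [381. 235.] [0.657 0.034 0.124] [0.626 0.02  0.031] [0.663 0.14  0.129]
scene [332 251  10  23 101] [336. 262.] [ 0.606 -0.073  0.124] [ 0.597 -0.088  0.084] [ 0.611 -0.043  0.131]
side [203   0  52  23 238] [230.   8.] [1.298 1.873 0.194] [1.285 1.649 0.153] [1.311 2.248 0.24 ]
side [276   0  13   8  44] [282.   2.] [1.299 1.382 0.302] [1.288 1.336 0.279] [1.305 1.445 0.317]
side [358   0  27   8  79] [373.   2.] [1.298 0.772 0.395] [1.289 0.717 0.379] [1.305 0.862 0.407]
side [389   0  26  12 132] [401.   5.] [1.298 0.638 0.407] [1.291 0.57  0.382] [1.309 0.696 0.429]
side [ 513    0  125   52 1540] [574.  22.] [ 1.298 -0.002  0.478] [ 1.29  -0.161  0.423] [1.307 0.185 0.525]
side [584   0  21   7  41] [595.   2.] [ 1.297 -0.045  0.53 ] [ 1.293 -0.064  0.522] [ 1.303 -0.012  0.538]
side [608   0  30  13 110] [623.   6.] [ 1.298 -0.116  0.535] [ 1.293 -
[... 9642 characters left out ...]
1.33209261,  0.4777336 ,  0.02236457,  1.55630944, -0.01151148,
        1.10924852, -0.08311936]), 'joint_velocities': array([-0.00060022, -0.00048728, -0.00100322, -0.00211397,  0.00079202,
        0.00023929, -0.00081371]), 'joint_torque': array([ 4.04861552e-03, -5.97750092e+01,  1.61323719e+00, -2.81953758e+01,
        1.27860974e-02,  4.98802387e-03, -1.07003558e-06]), 'tcp_pos': array([0.2293074 , 0.63445042, 0.30303062]), 'orientation': array([-7.92816850e-05,  1.72545691e-01,  9.85001202e-01, -7.81236486e-04]), 'force': array([-0.86737812, -0.2374034 ,  0.53625533]), 'torque': array([-0.0254654 , -0.05090028, -0.02781426]), 'gripper_force': 0.0, 'opening': 0.08552049229674795}
0.0726
```

Run:
```python
from h import *
p=np.load("scene0.npz")['p']; cv2.imwrite("pics/sc.png",cv2.resize(p[140:320,220:460],None,fx=3.3,fy=3.3,interpolation=cv2.INTER_CUBIC))
```

```text
(no output)
```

View pics/scene0.png

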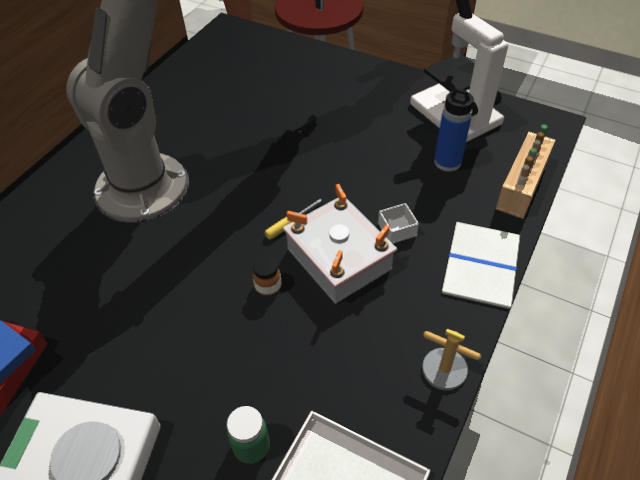

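View pics/sc.png

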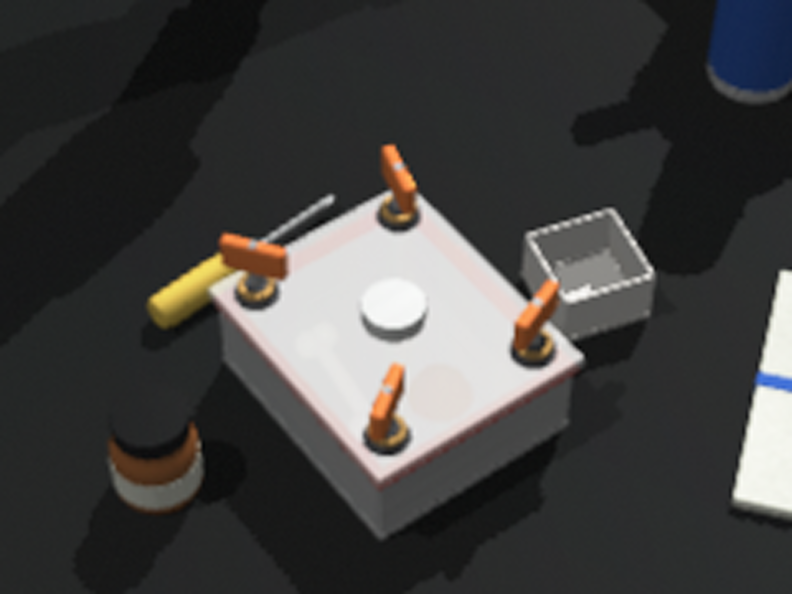

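```bash
cat >> h.py <<'E'
from scipy.spatial.transform import Rotation as Ro
def quat(phi):
    x=[np.cos(phi),np.sin(phi),0]; y=[np.sin(phi),-np.cos(phi),0]
    q=Ro.from_matrix(np.c_[x,y,[0,0,-1]]).as_quat(); return np.r_[q[3],q[:3]]
def phi_now():
    q=env.get_state()['orientation']; X=Ro.from_quat(np.r_[q[1:],q[0]]).as_matrix()[:,0]; return np.arctan2(X[1],X[0])
E
python3 - <<'E'
from h import *
z=np.load("scene0.npz"); c=calibration("scene")
for n,u,v in (("bottle",450,150),("bottletop",459,98),("pin",398,222),("jar",267,278),("tin",340,232)): print(n,world([u,v],z['d'][v,u],c).round(3))
for ph in np.radians([-120,-60,0,30,60,90,120,150,180]):
    j=kin.inverse_kinematics([0.56,0.018,0.36],quat(ph)); print(round(ph,2),None if j is None else np.round(j,2))
env.reach([0.52,0.018,0.36],quat(np.radians(92)))
p,d=camera("wrist"); c=calibration("wrist"); cv2.imwrite("pics/w1.png",p); np.savez("w1.npz",p=p,d=d)
import pickle; pickle.dump(c,open("w1.pkl","wb"))
s=env.get_state(); print(s['time'],s['tcp_pos'],s['qpos'].round(2))
R=cv2.Rodrigues(np.array(c['rvec']))[0]; print("campos",-R.T@np.ravel(c['tvec']))
hsv=cv2.cvtColor(p,cv2.COLOR_BGR2HSV)
m=cv2.inRange(hsv,(5,140,80),(20,255,255))
k,l,s,ce=cv2.connectedComponentsWithStats(m)
for i in range(1,k):
    if s[i,4]<40: continue
    v,u=np.nonzero((l==i)&(d>0)); W=world(np.c_[u,v],d[v,u],c)
    T=W[W[:,2]>0.123]
    if len(T)<10: print(s[i],np.median(W,0)); continue
    (rc,sz,a)=cv2.minAreaRect((T[:,:2]*1000).astype(np.float32)); e,V=np.linalg.eigh(np.cov(T[:,:2].T))
    print(s[i],np.round(rc,1),np.round(sz,1),"dir",np.arctan2(V[1,1],V[0,1]).round(3),T[:,2].max().round(3),len(T))
E
```

```text
bottle [[0.681 0.407 0.073]]
bottletop [[0.672 0.437 0.211]]
pin [[0.642 0.184 0.005]]
jar [[ 0.472 -0.135  0.06 ]]
tin [[0.565 0.025 0.094]]
-2.09 [-0.39  0.24  0.3   1.78 -0.08  1.13  2.55]
-1.05 [-1.06  0.5   1.29  1.82 -0.52  1.22 -2.23]
0.0 [-0.88  0.33  0.93  1.81 -0.29  1.15 -1.42]
0.52 [-0.77  0.29  0.78  1.8  -0.22  1.14 -0.96]
1.05 [-0.72  0.28  0.71  1.8  -0.2   1.14 -0.46]
1.57 [-0.68  0.27  0.66  1.8  -0.18  1.13  0.04]
2.09 [-0.64  0.26  0.61  1.8  -0.16  1.13  0.55]
2.62 [-0.6   0.26  0.56  1.8  -0.15  1.13  1.05]
3.14 [-0.56  0.25  0.5   1.79 -0.13  1.13  1.56]
2.5833 [0.52013165 0.01915389 0.35984705] [-0.73  0.18  0.66  1.89 -0.13  1.11  0.02]
campos [0.51756855 0.09872313 0.43107926]
[302  73  48  49 958] [522.  111.6] [10.  45.1] dir 2.406 0.131 690
[ 453  161   44   58 1318] [656.1  44.5] [46.  10.4] dir 1.465 0.131 665
[230 204  56  34 985] [468.7   4.6] [45.6 10.4] dir -2.974 0.131 581
[386 273  27  55 793] [602.4 -62.3] [ 9.6 44.9] dir 1.709 0.131 436
[234 281  51  35 644] [ 0.46179425 -0.0929954   0.04898729]
[ 583  294   57  145 3586] [ 1.29910369 -0.36120158 -0.24566621]
```

View pics/w1.png

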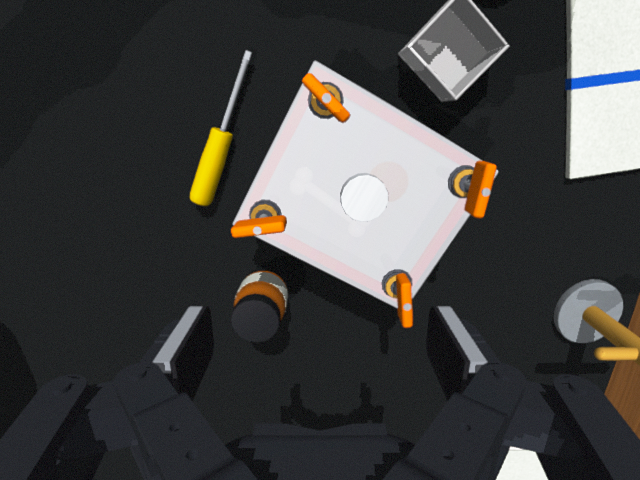

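Run:
```python
from h import *
t=env.get_state()['time']
env.reach([0.522,0.1115,0.235],quat(2.406)); env.grip(0.04,110)
s=env.get_state(); print(t,s['time'],s['tcp_pos'],phi_now(),s['qpos'].round(2),s['opening'])
p,d=camera("wrist"); c=calibration("wrist"); cv2.imwrite("pics/w2.png",p)
hsv=cv2.cvtColor(p,cv2.COLOR_BGR2HSV)
m=cv2.inRange(hsv,(5,140,80),(20,255,255))
k,l,st,ce=cv2.connectedComponentsWithStats(m)
for i in range(1,k):
    if st[i,4]<200: continue
    v,u=np.nonzero((l==i)&(d>0)); W=world(np.c_[u,v],d[v,u],c)
    T=W[W[:,2]>0.123]
    if len(T)<50: continue
    (rc,sz,a)=cv2.minAreaRect((T[:,:2]*1000).astype(np.float32)); e,V=np.linalg.eigh(np.cov(T[:,:2].T))
    print(st[i],np.round(rc,1),np.round(sz,1),"dir",np.arctan2(V[1,1],V[0,1]).round(3),T[:,2].max().round(3))
# projected grasp point / fingertip mid at known pose
R=cv2.Rodrigues(np.array(c['rvec']))[0]
for z in (s['tcp_pos'][2]-.073,.128):
    P=R@np.r_[s['tcp_pos'][:2],z]+np.ravel(c['tvec']); q=P[:2]/P[2]; q=q*(1+c['k1']*(q@q)); print(z,q*[c['fx'],c['fy']]+[c['cx'],c['cy']])
```

```text
2.5833 3.7917 [0.52208034 0.11139909 0.23525742] 2.4055819897115818 [-0.7   0.35  0.47  1.99 -0.21  0.85  0.71] 0.04007683639394119
[ 299  222   41   91 1922] [521.6 112.3] [ 9.7 44.9] dir 2.407 0.131
[  33  283  130   91 4745] [468.5   5.1] [45.2 11.2] dir -2.988 0.131
0.16225741834615198 [318.60401984 307.68477148]
0.128 [318.69638837 275.22926433]
```

View pics/w2.png

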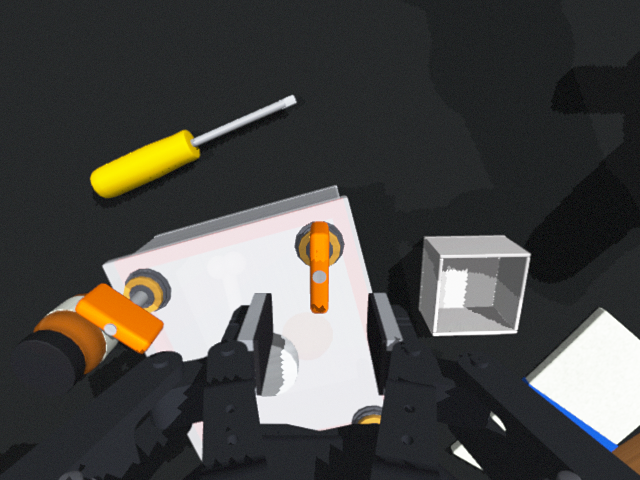

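```bash
cat >> h.py <<'E'
POS=dict(a=(.522,.112),b=(.4686,.0048),c=(.6024,-.0623),d=(.656,.0445))
ZG=0.172
def grasp(n,phi):
    x,y=POS[n]
    env.reach([x,y,.235],quat(phi)); env.movel([x,y,ZG],velocity=.12); env.grip(0.0,110)
    s=env.get_state(); print(n,"grasp t",s['time'],"open",round(s['opening'],4),"F",s['force'].round(1),"T",s['torque'].round(2),"j7",round(s['joint_torque'][6],3),"phi",round(phi_now(),3),"q7",round(s['qpos'][6],2))
def turn(limit,maxrot,step=.06,after=0.):
    s=env.get_state(); q=np.array(s['qpos']); t0=s['torque'][2]; j0=s['joint_torque'][6]; r=0; log=[]; hit=None
    while r<maxrot-1e-6:
        q[6]-=step; r+=step; env.goto_joints(q); s=env.get_state()
        dT=s['torque'][2]-t0; log.append((round(r,2),round(dT,2),round(s['joint_torque'][6]-j0,2)))
        if abs(dT)>limit: hit=r; break
    if hit and after: q[6]-=after; env.goto_joints(q); s=env.get_state(); log.append(('after',round(s['torque'][2]-t0,2)))
    print(log,"hit",hit,"t",s['time'],"F",s['force'].round(1),"phi",round(phi_now(),3)); return hit
def release():
    env.grip(.04); s=env.get_state(); print("phi rel",round(phi_now(),3)); p=s['tcp_pos']; env.movel([p[0],p[1],.235],velocity=.15); return phi_now()
E
python3 - <<'E'
from h import *
grasp('a',2.406)
turn(.2,.3)
E
```

```text
a grasp t 5.15 open 0.0082 F [-3.5 -2.3  7.2] T [-0.44  0.7  -0.02] j7 0.013 phi 2.405 q7 0.76
[(0.06, np.float64(0.01), np.float64(-0.18)), (0.12, np.float64(-0.04), np.float64(-0.17)), (0.18, np.float64(-0.03), np.float64(-0.16)), (0.24, np.float64(-0.03), np.float64(-0.16)), (0.3, np.float64(0.01), np.float64(-0.16))] hit None t 6.4 F [-0.6 -1.2  2.7] phi 2.108
```

Run:
```python
from h import *
turn(.2,.6,step=.05)
```

```text
[(0.05, np.float64(-0.01), np.float64(0.05)), (0.1, np.float64(-0.12), np.float64(0.03)), (0.15, np.float64(-0.05), np.float64(0.03)), (0.2, np.float64(-0.08), np.float64(0.03)), (0.25, np.float64(-0.07), np.float64(0.03)), (0.3, np.float64(-0.08), np.float64(0.03)), (0.35, np.float64(0.36), np.float64(-0.37))] hit 0.35 t 8.15 F [-2.  -2.1  2.7] phi 1.762
```

Run:
```python
from h import *
turn(.9,.1,step=.05); release()
grasp('c',1.709)
turn(.2,1.0,step=.05,after=.1); release()
```

```text
[(0.05, np.float64(0.15), np.float64(-0.13)), (0.1, np.float64(0.18), np.float64(-0.14))] hit None t 8.65 F [-1.9 -1.9  3.2] phi 1.664
phi rel 1.662
c grasp t 11.475 open 0.0079 F [-2.8  0.6  6. ] T [0.1  0.68 0.04] j7 -0.048 phi 1.709 q7 0.42
[(0.05, np.float64(-0.09), np.float64(-0.08)), (0.1, np.float64(-0.09), np.float64(-0.07)), (0.15, np.float64(-0.15), np.float64(-0.07)), (0.2, np.float64(-0.03), np.float64(-0.06)), (0.25, np.float64(-0.08), np.float64(-0.06)), (0.3, np.float64(-0.06), np.float64(-0.06)), (0.35, np.float64(-0.13), np.float64(-0.06)), (0.4, np.float64(-0.09), np.float64(-0.06)), (0.45, np.float64(-0.1), np.float64(-0.06)), (0.5, np.float64(-0.11), np.float64(-0.06)), (0.55, np.float64(-0.07), np.float64(-0.06)), (0.6, np.float64(-0.04), np.float64(-0.06)), (0.65, np.float64(-0.1), np.float64(-0.06)), (0.7, np.float64(-0.11), np.float64(-0.06)), (0.75, np.float64(0.47), np.float64(-0.56)), ('after', np.float64(0.34))] hit 0.7500000000000001 t 15.475 F [ 1.3 -2.6  0.9] phi 0.863
phi rel 0.859
```

```bash
sed -i 's/if abs(dT)>limit/if dT>limit/' h.py
python3 - <<'E'
from h import *
grasp('b',3.31-.155+.0)if False else grasp('b',0.16+np.pi)
turn(.2,1.0,step=.05,after=.1); release()
grasp('d',1.465)
turn(.2,1.0,step=.05,after=.1); release()
E
```

```text
b grasp t 19.2667 open 0.0082 F [-0.7 -1.8  6. ] T [-0.27  0.23  0.03] j7 -0.035 phi -2.982 q7 1.56
[(0.05, np.float64(-0.09), np.float64(-0.09)), (0.1, np.float64(-0.09), np.float64(-0.08)), (0.15, np.float64(-0.08), np.float64(-0.08)), (0.2, np.float64(-0.07), np.float64(-0.08)), (0.25, np.float64(-0.04), np.float64(-0.08)), (0.3, np.float64(-0.13), np.float64(-0.08)), (0.35, np.float64(-0.11), np.float64(-0.08)), (0.4, np.float64(-0.07), np.float64(-0.05)), (0.45, np.float64(-0.09), np.float64(-0.03)), (0.5, np.float64(0.46), np.float64(-0.54)), ('after', np.float64(0.32))] hit 0.49999999999999994 t 22.0167 F [-1.1 -6.3  3.1] phi 2.705
phi rel 2.702
d grasp t 25.1167 open 0.0078 F [-2.7 -0.6  4.6] T [-0.04  0.54  0.  ] j7 -0.036 phi 1.465 q7 -0.17
[(0.05, np.float64(-0.05), np.float64(-0.09)), (0.1, np.float64(-0.03), np.float64(-0.08)), (0.15, np.float64(-0.04), np.float64(-0.08)), (0.2, np.float64(-0.04), np.float64(-0.08)), (0.25, np.float64(-0.05), np.float64(-0.07)), (0.3, np.float64(0.01), np.float64(-0.07)), (0.35, np.float64(-0.06), np.float64(-0.07)), (0.4, np.float64(-0.06), np.float64(-0.07)), (0.45, np.float64(-0.07), np.float64(-0.07)), (0.5, np.float64(-0.04), np.float64(-0.07)), (0.55, np.float64(-0.11), np.float64(-0.07)), (0.6, np.float64(0.02), np.float64(-0.07)), (0.65, np.float64(-0.06), np.float64(-0.07)), (0.7, np.float64(-0.04), np.float64(-0.07)), (0.75, np.float64(-0.07), np.float64(-0.07)), (0.8, np.float64(0.44), np.float64(-0.58)), ('after', np.float64(0.33))] hit 0.8000000000000002 t 29.3667 F [ 0.1 -2.2  2.9] phi 0.569
phi rel 0.566
```

Run:
```python
from h import *
grasp('d',.566)
turn(.65,.75,step=.04)
```

```text
d grasp t 31.6417 open 0.0081 F [-1.1  0.7  5.7] T [0.   0.34 0.29] j7 -0.351 phi 0.567 q7 -1.07
[(0.04, np.float64(0.29), np.float64(-0.32)), (0.08, np.float64(0.29), np.float64(-0.32)), (0.12, np.float64(0.29), np.float64(-0.33)), (0.16, np.float64(0.31), np.float64(-0.33)), (0.2, np.float64(0.27), np.float64(-0.34)), (0.24, np.float64(0.29), np.float64(-0.35)), (0.28, np.float64(0.31), np.float64(-0.35)), (0.32, np.float64(0.28), np.float64(-0.36)), (0.36, np.float64(0.3), np.float64(-0.37)), (0.4, np.float64(0.34), np.float64(-0.38)), (0.44, np.float64(0.31), np.float64(-0.38)), (0.48, np.float64(0.69), np.float64(-0.78))] hit 0.4799999999999999 t 34.6417 F [-1.8 -3.7  3.6] phi 0.089
```

```bash
sed -i "s/t0=s\['torque'\]\[2\]; j0=s\['joint_torque'\]\[6\]/t0=j0=0/" h.py
python3 - <<'E'
from h import *
release()
grasp('b',2.702); turn(.8,.75,step=.03); release()
E
```

```text
phi rel 0.087
b grasp t 38.7417 open 0.0081 F [-2.5 -2.5  7.6] T [-0.58  0.43  0.37] j7 -0.364 phi 2.702 q7 0.79
[(0.03, np.float64(0.53), np.float64(-0.66)), (0.06, np.float64(0.56), np.float64(-0.67)), (0.09, np.float64(0.57), np.float64(-0.67)), (0.12, np.float64(0.66), np.float64(-0.67)), (0.15, np.float64(0.6), np.float64(-0.68)), (0.18, np.float64(0.58), np.float64(-0.68)), (0.21, np.float64(0.61), np.float64(-0.67)), (0.24, np.float64(0.61), np.float64(-0.67)), (0.27, np.float64(0.66), np.float64(-0.68)), (0.3, np.float64(0.7), np.float64(-0.69)), (0.33, np.float64(0.63), np.float64(-0.69)), (0.36, np.float64(0.64), np.float64(-0.7)), (0.39, np.float64(0.6), np.float64(-0.7)), (0.42, np.float64(0.69), np.float64(-0.71)), (0.45, np.float64(0.89), np.float64(-0.96))] hit 0.4500000000000002 t 42.4917 F [-2.8 -3.1  5.4] phi 2.254
phi rel 2.252
```

Run:
```python
from h import *
grasp('a',1.662); ha=turn(.82,.75,step=.035)
if ha:
    release(); grasp('c',.859); turn(.82,.75,step=.035)
```

```text
a grasp t 45.3 open 0.0079 F [-3.2 -0.2  7.5] T [-0.23  0.74  0.39] j7 -0.374 phi 1.663 q7 -0.42
[(0.04, np.float64(0.6), np.float64(-0.68)), (0.07, np.float64(0.62), np.float64(-0.67)), (0.11, np.float64(0.6), np.float64(-0.67)), (0.14, np.float64(0.56), np.float64(-0.68)), (0.18, np.float64(0.57), np.float64(-0.68)), (0.21, np.float64(0.57), np.float64(-0.69)), (0.25, np.float64(0.58), np.float64(-0.69)), (0.28, np.float64(0.55), np.float64(-0.7)), (0.32, np.float64(0.61), np.float64(-0.71)), (0.35, np.float64(0.55), np.float64(-0.71)), (0.39, np.float64(0.6), np.float64(-0.72)), (0.42, np.float64(0.64), np.float64(-0.73)), (0.46, np.float64(0.62), np.float64(-0.73)), (0.49, np.float64(0.65), np.float64(-0.74)), (0.53, np.float64(0.76), np.float64(-0.87)), (0.56, np.float64(1.07), np.float64(-1.16))] hit 0.5600000000000003 t 49.3 F [ 0.  -3.2  5.6] phi 1.105
phi rel 1.103
c grasp t 52.125 open 0.0083 F [-2.   0.   5.5] T [0.04 0.34 0.34] j7 -0.362 phi 0.86 q7 -0.83
[(0.04, np.float64(0.54), np.float64(-0.67)), (0.07, np.float64(0.55), np.float64(-0.67)), (0.11, np.float64(0.55), np.float64(-0.67)), (0.14, np.float64(0.63), np.float64(-0.68)), (0.18, np.float64(0.58), np.float64(-0.68)), (0.21, np.float64(0.6), np.float64(-0.69)), (0.25, np.float64(0.51), np.float64(-0.7)), (0.28, np.float64(0.63), np.float64(-0.7)), (0.32, np.float64(0.57), np.float64(-0.71)), (0.35, np.float64(0.62), np.float64(-0.72)), (0.39, np.float64(0.62), np.float64(-0.73)), (0.42, np.float64(0.66), np.float64(-0.73)), (0.46, np.float64(0.62), np.float64(-0.74)), (0.49, np.float64(0.64), np.float64(-0.75)), (0.53, np.float64(0.67), np.float64(-0.75)), (0.56, np.float64(0.66), np.float64(-0.74)), (0.6, np.float64(0.98), np.float64(-1.09))] hit 0.5950000000000003 t 56.375 F [ 1.8 -4.3  2. ] phi 0.267
```

Run:
```python
from h import *
release(); p=env.get_state()['tcp_pos']; env.movel([p[0],p[1],.3]); 
cv2.imwrite("pics/end.png",camera("scene")[0]); s=env.get_state(); print(s['time'],s['force'])
print(job.job_done())
```

```text
phi rel 0.265
57.975 [-0.19310347  0.27624039  0.02570978]
the job is handed in; nothing more can be done
None
```

View pics/end.png

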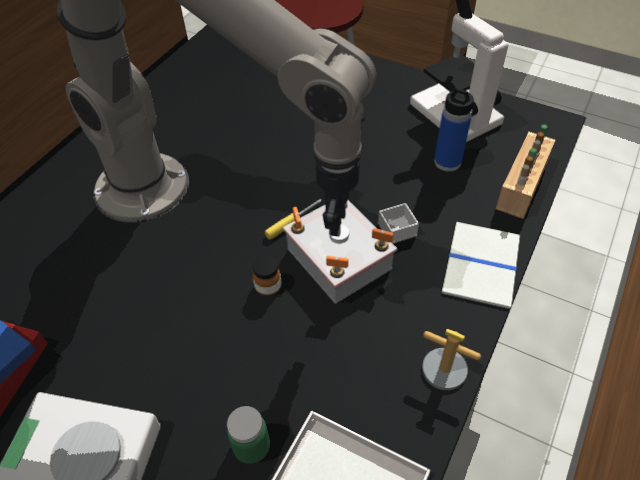

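All four wing screws were run down to the rubber crosswise (a, c, b, d), then brought up firm crosswise (d, b, a, c), and the job was handed in at about 58 s of the 72 s; the last picture shows the tin and the things around the box where they stood, and the verdict was not reported back.

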